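Sort loose fittings into their stock bins

ROBOT

A 6-joint arm with a two-finger parallel gripper is mounted at the origin on the work surface. World frame = base frame: x ahead of the robot, y to its left, z up, the work surface at z = 0. Lengths are in m, angles in rad, forces in N, time in s.
With the tool pointing down it reaches from about 0.325 to 0.775 m from the base axis. Payload 5.5 kg.
Tool frame: the origin (TCP) lies on the centre line of the jaws, within the pads' length; the fingertips stand 14 mm ahead of it and the grasp point (between the pads) lies 5 mm behind it; z points along the fingers, y is the line along which they close (so a half turn about z gives the same grasp; the last joint's range is limited). The gripper opens to 85 mm and grips with 20 to 120 N. Pads are 22 mm wide; open, the fingers measure 114 mm over their backs; the gripper's body (76 mm by 85 mm) begins 54 mm behind the grasp point. The pads swing forward as they close: fully open they stand 13 mm farther back than shut.
Start: joints at [1.121, 0.091, 1.231, -0, 1.82, -0.057], TCP at [0.23, 0.554, 0.245] pointing down, gripper open.
Joint ranges: [-2.87, 2.87], [-0.86, 2.18], [0.17, 2.46], [-1.51, 4.65], [0.06, 2.69], [-2.65, 2.65]. Speed limits (rad/s): [2.57, 2.57, 3.01, 3.14, 3.14, 3.14].

INTERFACE

Orientations are given as a 3x3 rotation matrix whose columns are the frame's x, y, z axes.
In Python, from station import arm gives the robot as it stands. The module is installed in compiled form; this text tells all that it offers.
- The arm moves only by the tool apply_moves, never from a script. Its argument "moves" is a list that holds one entry, the list of rows, each a list of 7 numbers: the shift along the world's x, y, z as a fraction of full scale, then the turn, a rotation vector about the world's x, y, z as a fraction of full scale, then the closure, from -1 (fully open) to 1 (shut). In form: [[[tx, ty, tz, ax, ay, az, gripper], ...]]. A call has 1 to 8 rows; each row is the pose to reach, as a shift and turn from the pose commanded when the call began, turning the shorter way round; what a row does not reach only later rows make up. Full scale, the value 1, is 400 mm for a shift and 180 degrees for a turn. A row lasts 1/10 s, in which the tool goes at most 50 mm and 8.59 degrees, less where a joint would pass 70% of its speed; a pose out of reach is approached as far as the arm can. A call with a number of a shift or a turn outside -1 to 1 is refused whole. A call with a gripper value outside its range is refused whole. The fingers move at their own pace and stop on an object; the grip force is fixed at half the most. Time passes only in rows, so rows that repeat a pose let the fingers close. It gives the time, the measured TCP pose, the force, the opening and the grip force at its end, in the units of the state.
- arm.read_state(): the state, without advancing time (a new reading comes with each control period).
- arm.get_image(name): name is "scene" or "top" or "wrist"; returns a dict with "image" (384x512x3 uint8, red, green, blue), "intrinsics" (3x3 intrinsics, pixels), "R" (3x3) and "t" (3): a world point X has camera coordinates R X + t. Camera axes: x right, y down, z forward; pixel columns grow to the right and rows downward; lengths in m; the calibration is good to about 2 mm. A picture is of the moment at which its call begins. There is no depth.
- arm.close_job(): hands the job in; it is judged then, once.
Trained networks look in a picture, given as the dict that the camera call returned (one of the last four; its "shot" number tells which), for a name from the list of things; names that differ only in an ending like _2 or _b are one class to them, and where a whole thing is asked for, a point or a joint stands for the part that bears it (a point fixed in the world has none). Each returns a list of dicts, best first, with "confidence" (0 to 1); they miss things now and then, are a little off and sometimes report something else, mostly with a low value. They report only what shows in the picture. A call takes as long as a camera call. They do not tell look-alikes from the thing itself.
- arm.boxes_of(picture, target): "xy" ([column, row] in pixels, amid what is visible of it).
- arm.trace(picture, target): "region" (384x512 bool, what is visible of it) and "xy" ([column, row] in pixels, amid what is visible of it).
The state is a dict: "clock": time; "q": joint angles; "dq": joint speeds; "effort": joint torques, N m; "tool_pos": TCP position; "ee_rot": TCP orientation; "ft_force": force on the tool from outside, world axes, zero at the start; "moment": the same for the moment, N m; "opening": finger opening in m; "grasp_force": force on a finger pad.
Only numpy, scipy, OpenCV 4.12 (cv2) and the standard library are available. Lean on these libraries where they do the work, as an engineer would, in place of code of your own. Each camera call takes 0.05 s, during which the arm holds its last target. There are 200 camera calls.

TASK

Sort the five loose steel parts on the bench into the three stock bins: each goes into the open bay of the bin whose fixed sample is of the same kind (flanged sleeve, U-bracket or hexagon nut). Leave every part upright as it stands now, flat on the floor of its bay, nothing stacked or leaning, and do not disturb the oil can and the wrench.

Things in the scene. Friction and masses are not known exactly. Their poses are not given: they have to be found in the camera images.
- bin_sleeve: Steel bin fixed on the bench, walls 3 mm thick, 40 high, floor top at z = 4. Origin: on the bench under the centre of its open bay, inside x -55..55, y -80..80 (mm). Beyond (+x) a 20 high partition is a sample compartment to x = 128 with one fixed sample at x = 91.5: a flanged sleeve, its top 59 mm above the bench. The bin for sleeves.
- bin_clevis: Steel bin fixed on the bench, walls 3 mm thick, 40 high, floor top at z = 4. Origin: on the bench under the centre of its open bay, inside x -55..55, y -80..80 (mm). Beyond (+x) a 20 high partition is a sample compartment to x = 128 with one fixed sample at x = 91.5: a U-bracket, its top 54 mm above the bench. The bin for U-brackets.
- bin_nut: Steel bin fixed on the bench, walls 3 mm thick, 40 high, floor top at z = 4. Origin: on the bench under the centre of its open bay, inside x -55..55, y -80..80 (mm). Beyond (+x) a 20 high partition is a sample compartment to x = 128 with one fixed sample at x = 91.5: a hexagon nut, its top 28 mm above the bench. The bin for nuts.
- sleeve_a: Loose flanged steel sleeve, about 0.33 kg, standing on its flange: flange 56 mm across and 8 mm thick at the bottom, round tube 40 mm across, 55 mm tall in all, open at the top (blind bore 30 mm). Origin: centre of the underside; z up along the tube. One of two alike.
- sleeve_b: Loose flanged steel sleeve, about 0.33 kg, standing on its flange: flange 56 mm across and 8 mm thick at the bottom, round tube 40 mm across, 55 mm tall in all, open at the top (blind bore 30 mm). Origin: centre of the underside; z up along the tube. One of two alike.
- clevis_a: Loose steel U-bracket (clevis), about 0.30 kg, standing on its base: base 50 mm (x) by 44 mm (y) by 6 mm, two upright ears, each 50 mm wide along x, 6 mm thick, 50 mm tall from the bench, their outer faces at y = -22 and +22 mm (44 mm apart). Origin: centre of the underside; z up. One of two alike.
- clevis_b: Loose steel U-bracket (clevis), about 0.30 kg, standing on its base: base 50 mm (x) by 44 mm (y) by 6 mm, two upright ears, each 50 mm wide along x, 6 mm thick, 50 mm tall from the bench, their outer faces at y = -22 and +22 mm (44 mm apart). Origin: centre of the underside; z up. One of two alike.
- nut: Loose large steel hexagon nut, about 0.20 kg, lying flat: 46 mm across flats, 24 mm tall, round through bore 30 mm. Origin: centre of the underside; z up along the bore; its flats face along x and every 60 degrees from it.
- oil_can: Bystander: closed grey can, 64 mm across, 75 mm tall, standing upright left of the work. Origin: centre of the underside.
- wrench: Bystander: steel wrench 200 mm long lying flat on the bench right of the parts, handle to its -x. Origin: on its underside, about mid-length.
There are look-alikes about, which are no part of the job. What is shaped like the sleeve_a but blue or orange is not meant.

How it is judged:
At the end, for the whole second after the job is handed in: Both sleeves, both U-brackets and the nut are each in the open bay of the bin of their kind: origin within 45 mm (bin's x) and 70 mm (bin's y) of the bay centre, underside within 5 mm of the bay floor, upright within 0.12 rad, at rest (under 20 mm/s and 0.2 rad/s) (x of sleeve_a in the frame of bin_sleeve between -0.045 and 0.045 m and y of sleeve_a in the frame of bin_sleeve between -0.07 and 0.07 m and z of each of sleeve_a, sleeve_b in the frame of bin_sleeve below 0.009 m and angle between each of sleeve_a, sleeve_b, clevis_a, clevis_b, nut's own z axis and vertical below 0.12 rad and linear speed of each of sleeve_a, sleeve_b, clevis_a, clevis_b, nut below 0.02 m/s and angular speed of each of sleeve_a, sleeve_b, clevis_a, clevis_b, nut below 0.2 rad/s and x of sleeve_b in the frame of bin_sleeve between -0.045 and 0.045 m and y of sleeve_b in the frame of bin_sleeve between -0.07 and 0.07 m and x of clevis_a in the frame of bin_clevis between -0.045 and 0.045 m and y of clevis_a in the frame of bin_clevis between -0.07 and 0.07 m and z of each of clevis_a, clevis_b in the frame of bin_clevis below 0.009 m and x of clevis_b in the frame of bin_clevis between -0.045 and 0.045 m and y of clevis_b in the frame of bin_clevis between -0.07 and 0.07 m and x of nut in the frame of bin_nut between -0.045 and 0.045 m and y of nut in the frame of bin_nut between -0.07 and 0.07 m and z of nut in the frame of bin_nut below 0.009 m); the robot touches nothing.
It fails at once if the oil can is moved more than 30 mm or tipped (distance of oil_can from where it was at the start of the episode above 0.03 m or angle between oil_can's own z axis and vertical above 0.3 rad).
It fails at once if the wrench is moved more than 30 mm (distance of wrench from where it was at the start of the episode above 0.03 m).
It also fails if it takes over 128 s, if anything falls off the work surface, if the arm or the gripper's body presses on something with over 40 N, if the wrist force passes 120 N, or if a joint passes its speed limit or range.

## Working session

There is one attempt and no reset: what is moved stays moved. The work goes in short steps, Python scripts to look and compute and a tool call to move; the robot and the scene stay as the last step left them, time stands still between calls to the robot, and variables do not carry over. Pictures are saved under pics/ and viewed, at most 14 in all, crops included, and the job is handed in when it is done.

Besides the shell and the picture viewer there is one more tool, called after "Emit:" as name(argument=value, ...), one argument or row to a line, values as JSON. apply_moves: Moves the arm, as the interface text tells. Its arguments: {"type":"object","properties":{"moves":{"type":"array","items":{"type":"array","items":{"type":"array","items":{"type":"number","minimum":-1,"maximum":1}}}}},"required":["moves"]}

```bash
mkdir -p pics; cat > h.py <<'E'
import numpy as np, cv2
from station import arm
def ray(p,xy,z):
    K,R,t=map(np.array,(p["intrinsics"],p["R"],p["t"]))
    d=R.T@np.linalg.inv(K)@np.array([xy[0],xy[1],1.]); c=-R.T@t
    return c+d*(z-c[2])/d[2]
def proj(p,X):
    K,R,t=map(np.array,(p["intrinsics"],p["R"],p["t"]))
    c=(R@np.atleast_2d(X).T).T+t; u=(K@c.T).T; return u[:,:2]/u[:,2:]
def save(p,n,crop=None,s=1):
    im=p["image"][...,::-1]
    if crop: im=im[crop[1]:crop[3],crop[0]:crop[2]]
    cv2.imwrite(f"pics/{n}.png",cv2.resize(im,None,fx=s,fy=s,interpolation=cv2.INTER_CUBIC))
E
python3 - <<'E'
from h import *
for n in("top","scene"):
    p=arm.get_image(n); save(p,n,s=1.5)
    print(n,np.round(-np.array(p["R"]).T@p["t"],3))
    for k in("sleeve_a","clevis_a","nut","bin_sleeve","bin_clevis","bin_nut","oil_can","wrench"):
        print(k,[(np.round(d["xy"]).tolist(),round(d["confidence"],2),np.round(ray(p,d["xy"],0.03)[:2],3).tolist()) for d in arm.boxes_of(p,k)])
print(arm.read_state()["clock"])
E
```

```text
top [0.408 0.02  1.414]
sleeve_a [([303.0, 203.0], 0.76, [0.449, -0.124]), ([210.0, 232.0], 0.67, [0.36, 0.166]), ([239.0, 236.0], 0.61, [0.347, 0.076]), ([260.0, 204.0], 0.56, [0.447, 0.011]), ([174.0, 205.0], 0.46, [0.444, 0.277])]
clevis_a [([177.0, 205.0], 0.83, [0.444, 0.268]), ([347.0, 203.0], 0.63, [0.448, -0.26])]
nut [([217.0, 206.0], 0.69, [0.439, 0.144])]
bin_sleeve [([334.0, 142.0], 0.83, [0.641, -0.223]), ([260.0, 138.0], 0.24, [0.652, 0.008])]
bin_clevis [([262.0, 138.0], 0.83, [0.654, 0.003])]
bin_nut [([183.0, 139.0], 0.78, [0.65, 0.25])]
oil_can [([132.0, 194.0], 0.86, [0.476, 0.409]), ([399.0, 194.0], 0.45, [0.477, -0.425]), ([178.0, 204.0], 0.4, [0.446, 0.264])]
wrench [([397.0, 194.0], 0.78, [0.475, -0.419])]
scene [1.287 0.749 0.886]
sleeve_a [([228.0, 172.0], 0.9, [0.468, -0.114]), ([326.0, 197.0], 0.9, [0.38, 0.18]), ([262.0, 186.0], 0.78, [0.456, 0.009]), ([300.0, 180.0], 0.66, [0.36, 0.074])]
clevis_a [([340.0, 226.0], 0.66, [0.453, 0.275]), ([230.0, 171.0], 0.57, [0.461, -0.116]), ([198.0, 152.0], 0.49, [0.449, -0.266])]
nut [([298.0, 207.0], 0.7, [0.462, 0.143])]
bin_sleeve [([163.0, 187.0], 0.93, [0.641, -0.21])]
bin_clevis [([212.0, 220.0], 0.59, [0.651, 0.004])]
bin_nut [([284.0, 261.0], 0.75, [0.645, 0.243])]
oil_can [([376.0, 249.0], 0.96, [0.468, 0.391]), ([198.0, 152.0], 0.74, [0.449, -0.269])]
wrench [([155.0, 145.0], 0.59, [0.513, -0.406])]
0.9
```

View pics/top.png

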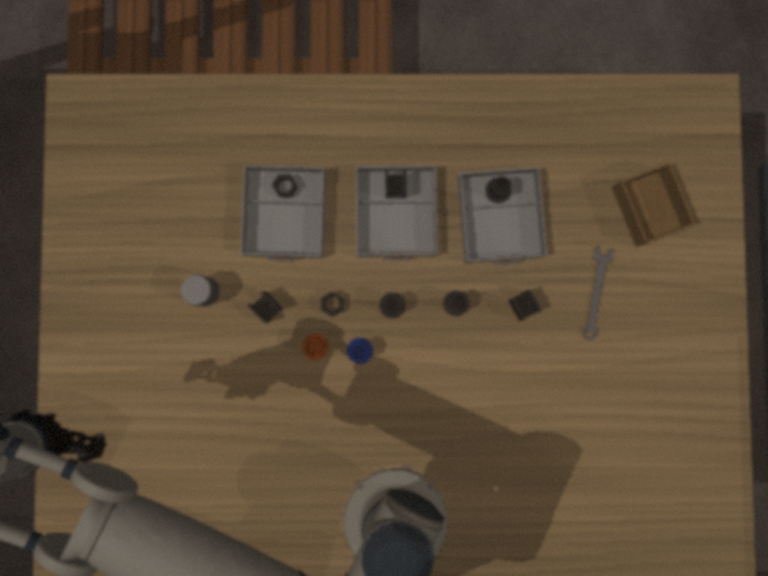

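```bash
python3 - <<'E'
import cv2
a=cv2.imread("pics/top.png")[150:390,170:650]; cv2.imwrite("pics/topc.png",cv2.resize(a,None,fx=1.66,fy=1.66,interpolation=2))
E
```

```text
(no output)
```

View pics/scene.png

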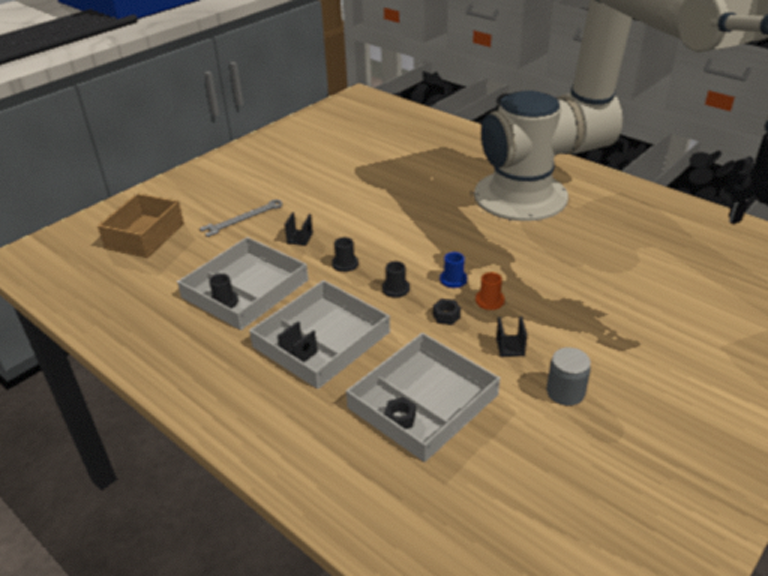

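View pics/topc.png

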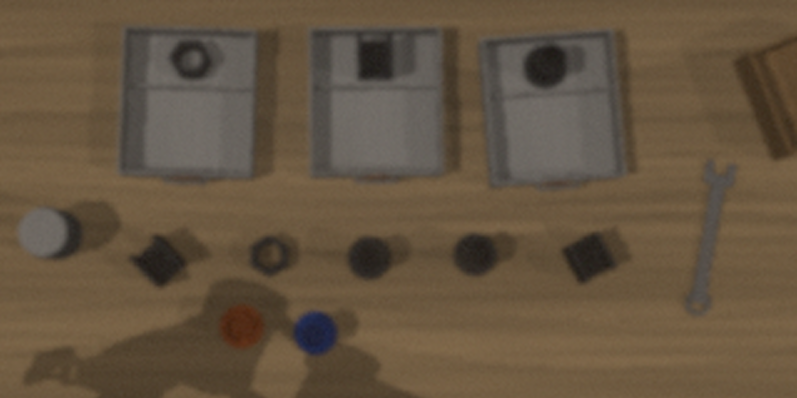

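Top picture (512 px scale): dark sleeves are at (262,203) and (304,202). The orange (210,231) and blue (240,234) ones are the look-alikes to leave, since the parts are plain steel. Clevises are at (177,205) and (350,203), the nut at (221,202), and the bins' samples from left to right are nut, clevis, sleeve. Next I fit the poses.

```bash
cat > fit.py <<'E'
from h import *
from scipy.optimize import minimize
def box(x0,x1,y0,y1,z0,z1): return np.array([[x,y,z] for x in(x0,x1) for y in(y0,y1) for z in(z0,z1)])/1000
def cyl(r,z0,z1,n=32,a0=0):
    a=np.arange(n)*2*np.pi/n+a0; c=np.c_[r*np.cos(a),r*np.sin(a)]
    return np.vstack([np.c_[c,np.full(n,z)] for z in(z0,z1)])/1000
M=dict(sleeve=[cyl(28,0,8),cyl(20,0,55)],
 clevis=[box(-25,25,-22,22,0,6),box(-25,25,-22,-16,0,50),box(-25,25,16,22,0,50)],
 nut=[cyl(23/np.cos(np.pi/6),0,24,6,np.pi/6)], can=[cyl(32,0,75)],
 bin=[box(-58,131,-83,83,0,4),box(-58,-55,-83,83,0,40),box(128,131,-83,83,0,40),box(-58,131,-83,-80,0,40),box(-58,131,80,83,0,40)])
S=8
def render(p,kind,v,x0,y0,w,h,z=0):
    m=np.zeros((h*S//2,w*S//2),np.uint8); c,s=np.cos(v[2]),np.sin(v[2])
    R=np.array([[c,-s,0],[s,c,0],[0,0,1]])
    for P in M[kind]:
        u=(proj(p,P@R.T+[v[0],v[1],z])-[x0,y0]+.5)*S/2
        cv2.fillConvexPoly(m,cv2.convexHull(np.round(u*16).astype(np.int32)),255,shift=4)
    return cv2.resize(m,(w,h),interpolation=cv2.INTER_AREA)/255.
def fit(obs,kind,v0,yaws=(0,),z=0):
    """obs: list of (picture, region)"""
    o=[]
    for p,r in obs:
        r=np.asarray(r); q=np.argwhere(r); a=np.maximum(q.min(0)-15,0); b=np.minimum(q.max(0)+15,[384,512])
        o.append((p,r[a[0]:b[0],a[1]:b[1]].astype(float),a[1],a[0]))
    def f(v):
        v=np.array([v[0]/100,v[1]/100,v[2]])
        return sum(np.abs(render(p,kind,v,x,y,r.shape[1],r.shape[0],z)-r).sum()/r.sum() for p,r,x,y in o)/len(o)
    best=None
    for y in yaws:
        s=np.array([v0[0]*100,v0[1]*100,y])
        r=minimize(f,s,method="Nelder-Mead",options=dict(initial_simplex=s+np.array([[0,0,0],[1,0,0],[0,1,0],[0,0,.2]]),xatol=.005,fatol=1e-4,maxiter=200))
        if best is None or r.fun<best.fun: best=r
    return best.x[0]/100,best.x[1]/100,best.x[2],best.fun
def best(p,tr,xy,tol,z=.02):
    c=[d for d in tr if np.hypot(*(ray(p,d["xy"],z)[:2]-xy))<tol]
    return c[0]["region"] if c else None
E
cat > f1.py <<'E'
from fit import *
T=arm.get_image("top"); Sc=arm.get_image("scene")
Y6=np.arange(0,1.05,.26); YC=np.arange(0,3.1,.4)
L=[("sleeve_a","sleeve",(.449,0),(0,)),("sleeve_a","sleeve",(.449,-.125),(0,)),("clevis_a","clevis",(.44,.275),YC),("clevis_a","clevis",(.448,-.262),YC),("nut","nut",(.45,.14),Y6),
("bin_sleeve","bin",(.61,-.223),(0,)),("bin_clevis","bin",(.61,.003),(0,)),("bin_nut","bin",(.61,.25),(0,)),("oil_can","can",(.47,.4),(0,))]
tr={}
for n,k,v,y in L:
    for p,nm in((T,"t"),(Sc,"s")):
        if (n,nm) not in tr: tr[n,nm]=arm.trace(p,n)
    tol=.13 if k=="bin" else .045
    rs=[(T,best(T,tr[n,"t"],v,tol)),(Sc,best(Sc,tr[n,"s"],v,tol))]
    out=[]
    for sel in([0],[1],[0,1]):
        o=[rs[i] for i in sel if rs[i][1] is not None]
        out.append(np.round(fit(o,k,v,y),4).tolist() if o else None)
    print(n,out)
E
python3 f1.py; python3 -c "
from h import *
s=arm.read_state();print(s['clock'],s['tool_pos'],np.round(s['ee_rot'],3),s['opening'])"
```

```text
sleeve_a [[0.4491, 0.0078, -0.0216, 0.0644], [0.4449, 0.0013, 0.2004, 0.0731], [0.4485, 0.0061, 0.0215, 0.1234]]
sleeve_a [[0.4527, -0.1257, 0.1592, 0.0717], [0.4483, -0.1314, 0.2707, 0.0989], [0.4521, -0.1267, 0.0934, 0.1211]]
clevis_a [[0.4451, 0.2723, 0.7822, 0.125], [0.4439, 0.2687, 0.8, 0.1399], [0.4451, 0.2706, 0.7889, 0.1492]]
clevis_a [[0.4499, -0.2688, 2.022, 0.1782], [0.4447, -0.2717, 0.4656, 0.1063], [0.4473, -0.2683, 0.4692, 0.1995]]
nut [[0.4508, 0.1343, 0.4683, 0.3783], [0.4505, 0.1316, 0.7714, 0.081], [0.4511, 0.1334, 0.5221, 0.2491]]
bin_sleeve [[0.598, -0.2231, 0.0575, 0.0372], [0.5969, -0.2291, 0.0614, 0.044], [0.5979, -0.2247, 0.0577, 0.0547]]
bin_clevis [[0.6061, -0.0001, -0.0001, 0.0454], [0.6039, -0.0051, 0.0155, 0.0369], [0.606, -0.0019, 0.0078, 0.0545]]
bin_nut [[0.6079, 0.2376, -0.0405, 0.0329], [0.6038, 0.232, -0.0187, 0.0382], [0.607, 0.236, -0.0393, 0.0527]]
oil_can [[0.4791, 0.4002, -0.0608, 0.143], [0.4761, 0.3976, 0.0618, 0.1063], [0.4784, 0.3988, 0.0987, 0.1325]]
1.7 [0.22968169 0.55431038 0.24530084] [[-0.924  0.383  0.   ]
 [ 0.383  0.924  0.   ]
 [-0.     0.    -1.   ]] 0.08540744619949767
```

Emit:
apply_moves(
  moves=[
    [[0.5375,-0.71,0,0,0,0.375,-1],[0.5375,-0.71,0,0,0,0.375,-1],[0.5375,-0.71,0,0,0,0.375,-1],[0.5375,-0.71,0,0,0,0.375,-1],[0.5375,-0.71,0,0,0,0.375,-1],[0.5375,-0.71,0,0,0,0.375,-1],[0.5375,-0.71,0,0,0,0.375,-1],[0.5375,-0.71,0,0,0,0.375,-1]],
  ],
)

```text
clock: 2.5
tool_pos: [0.4459, 0.2682, 0.2455]
ee_rot: [[-0.748, -0.664, 0.001], [-0.664, 0.748, -0.0], [-0.0, -0.001, -1.0]]
ft_force: [-0.6, 0.2, 0.3]
opening: 0.0854
grasp_force: 0.0
```

Emit:
apply_moves(
  moves=[
    [[0,0,0,0,0,0,-1],[0,0,0,0,0,0,-1],[0,0,0,0,0,0,-1],[0,0,0,0,0,0,-1]],
  ],
)

```text
clock: 2.9
tool_pos: [0.444, 0.2713, 0.2453]
ee_rot: [[-0.75, -0.661, -0.0], [-0.661, 0.75, 0.0], [-0.0, 0.0, -1.0]]
ft_force: [-0.8, 0.1, -0.4]
opening: 0.0853
grasp_force: 0.0
```

```bash
cat > w.py <<'E'
import sys
from fit import *
# usage: w.py name target kind x y yaw
n,t,k,x,y,yaw=sys.argv[1:4][0],sys.argv[2],sys.argv[3],*map(float,sys.argv[4:7])
s=arm.read_state(); print(s["clock"],np.round(s["tool_pos"],4),"psi",round(np.arctan2(s["ee_rot"][1][1],s["ee_rot"][0][1]),3),"q6",np.round(s["q"][5],2))
p=arm.get_image("wrist"); save(p,n)
print("cam",np.round(-np.array(p["R"]).T@p["t"],3))
for d in arm.trace(p,t)[:4]:
    if np.sum(d["region"])<50: continue
    v=ray(p,d["xy"],.02)[:2]
    print(np.round(d["xy"]),round(d["confidence"],2),np.round(v,3),np.round(fit([(p,d["region"])],k,v,(yaw,yaw+np.pi/2) if k=="clevis" else (yaw,)),4))
E
python3 w.py w1 clevis_a clevis .445 .27 .785
```

```text
2.9 [0.444  0.2713 0.2453] psi 2.293 q6 -1.81
cam [0.382 0.218 0.372]
[253. 153.] 0.79 [0.44  0.266] [0.4439 0.2698 0.7499 0.099 ]
```

View pics/w1.png

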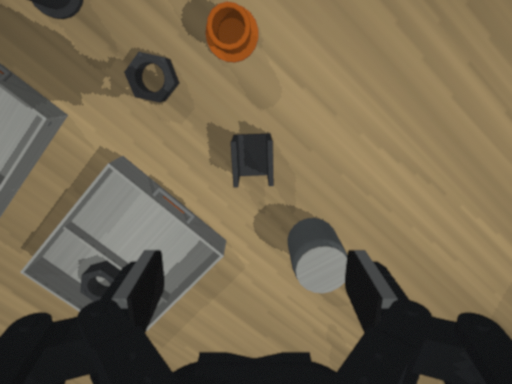

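Wrist view: the clevis at (253,153) has its ears left and right, in line with the jaws. The nut is at (152,78), orange look-alike at (232,32), can at (318,260). I'll turn the wrist half round to keep joint 6 in range, then descend.

Emit:
apply_moves(
  moves=[
    [[0,0,0,0,0,-0.38,-1],[0,0,0,0,0,-0.38,-1],[0,0,0,0,0,-0.38,-1],[0,0,0,0,0,-0.38,-1],[0,0,0,0,0,-0.38,-1],[0,0,0,0,0,-0.38,-1],[0,0,0,0,0,-0.38,-1],[0,0,0,0,0,-0.38,-1]],
  ],
)

```text
clock: 3.8
tool_pos: [0.4443, 0.271, 0.2453]
ee_rot: [[-0.888, 0.459, -0.0], [0.459, 0.888, 0.0], [0.0, 0.0, -1.0]]
ft_force: [0.0, 0.2, -0.5]
opening: 0.0854
grasp_force: 0.0
```

Emit:
apply_moves(
  moves=[
    [[0,0,0,0,0,-0.38,-1],[0,0,0,0,0,-0.38,-1],[0,0,0,0,0,-0.38,-1],[0,0,0,0,0,-0.38,-1],[0,0,0,0,0,-0.38,-1],[0,0,0,0,0,-0.38,-1],[0,0,0,0,0,-0.38,-1],[0,0,0,0,0,-0.38,-1]],
  ],
)

```text
clock: 4.6
tool_pos: [0.4443, 0.271, 0.2453]
ee_rot: [[0.1, 0.995, -0.0], [0.995, -0.1, 0.0], [0.0, -0.0, -1.0]]
ft_force: [-0.9, -0.0, -0.0]
opening: 0.0858
grasp_force: 0.0
```

Emit:
apply_moves(
  moves=[
    [[0,0,-0.2,0,0,-0.228,-1],[0,0,-0.2,0,0,-0.228,-1],[0,0,-0.2,0,0,-0.228,-1],[0,0,-0.2,0,0,-0.228,-1],[0,0,-0.2,0,0,-0.228,-1],[0,0,-0.2,0,0,-0.228,-1],[0,0,-0.2,0,0,-0.228,-1]],
  ],
)

```text
clock: 5.3
tool_pos: [0.4444, 0.2707, 0.1653]
ee_rot: [[0.722, 0.691, 0.0], [0.691, -0.722, 0.0], [0.0, 0.0, -1.0]]
ft_force: [-0.0, 0.2, -0.5]
opening: 0.0854
grasp_force: 0.0
```

```bash
python3 w.py w2 clevis_a clevis .445 .27 .785
```

```text
5.3 [0.4444 0.2707 0.1653] psi -0.807 q6 1.29
cam [0.503 0.328 0.292]
[255. 177.] 0.94 [0.446 0.272] [0.4455 0.2707 0.7632 0.0342]
```

Emit:
apply_moves(
  moves=[
    [[0.0025,0,-0.125,0,0,0,-1],[0.0025,0,-0.23,0,0,0,-1],[0.0025,0,-0.31,0,0,0,-1],[0.0025,0,-0.34,0,0,0,-1],[0.0025,0,-0.34,0,0,0,-1],[0.0025,0,-0.34,0,0,0,1],[0.0025,0,-0.34,0,0,0,1],[0.0025,0,-0.34,0,0,0,1]],
  ],
)

```text
clock: 6.2
tool_pos: [0.4468, 0.2709, 0.0315]
ee_rot: [[0.725, 0.689, 0.003], [0.689, -0.725, 0.002], [0.003, 0.001, -1.0]]
ft_force: [-0.8, 0.3, 1.9]
opening: 0.0438
grasp_force: 2.3
```

Emit:
apply_moves(
  moves=[
    [[0,0,0,0,0,0,1],[0,0,0,0,0,0,1],[0,0,0,0,0,0,1],[0,0,0,0,0,0,1],[0,0,0.03,0,0,0,1],[0,0,0.12,0,0,0,1],[0,0,0.22,0,0,0,1],[0,0,0.3,0,0,0,1]],
  ],
)

```text
clock: 7.0
tool_pos: [0.4456, 0.2702, 0.1518]
ee_rot: [[0.725, 0.689, 0.001], [0.689, -0.725, 0.0], [0.001, 0.0, -1.0]]
ft_force: [0.5, 0.6, -1.7]
opening: 0.0436
grasp_force: 61.5
```

Emit:
apply_moves(
  moves=[
    [[0.03,-0.04,0,0,0,0.03,1],[0.08,-0.12,0,0,0,0.07,1],[0.15,-0.22,0,0,0,0.11,1],[0.22,-0.32,0,0,0,0.15,1],[0.28,-0.42,0,0,0,0.19,1],[0.34,-0.5,0,0,0,0.22,1],[0.38,-0.56,0,0,0,0.25,1],[0.4,-0.588,0,0,0,0.258,1]],
  ],
)

```text
clock: 7.8
tool_pos: [0.6063, 0.0323, 0.149]
ee_rot: [[0.0, 1.0, -0.001], [1.0, -0.0, -0.001], [-0.001, -0.001, -1.0]]
ft_force: [-1.0, 1.4, -1.9]
opening: 0.0431
grasp_force: 61.8
```

Emit:
apply_moves(
  moves=[
    [[0,0,0,0,0,0,1],[0,0,0,0,0,0,1],[0,0,-0.08,0,0,0,1],[0,0,-0.15,0,0,0,1],[0,0,-0.2,0,0,0,1],[0,0,-0.2,0,0,0,1],[0,0,-0.2,0,0,0,1]],
  ],
)

```text
clock: 8.5
tool_pos: [0.6053, 0.0361, 0.0698]
ee_rot: [[-0.0, 1.0, -0.0], [1.0, 0.0, 0.0], [0.0, -0.0, -1.0]]
ft_force: [-0.1, -0.7, -1.8]
opening: 0.0433
grasp_force: 61.7
```

```bash
python3 - <<'E'
from h import *
s=arm.read_state(); print(s["clock"],s["tool_pos"],np.round(s["ee_rot"],3)[:,1],s["q"][5])
save(arm.get_image("wrist"),"w3")
E
```

```text
8.5 [0.60529358 0.03608758 0.06982962] [ 1.  0. -0.] 0.0030273055653315937
```

View pics/w3.png

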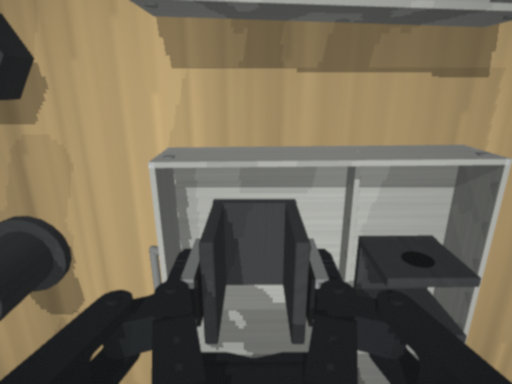

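The part hangs level over the bay at (255,270), clear of the walls. Lower it and release with the jaws only partly open.

Emit:
apply_moves(
  moves=[
    [[0,0,-0.05,0,0,0,1],[0,0,-0.08,0,0,0,1],[0,0,-0.088,0,0,0,1],[0,0,-0.088,0,0,0,1],[0,0,-0.088,0,0,0,1]],
  ],
)

```text
clock: 9.05
tool_pos: [0.6061, 0.0352, 0.0357]
ee_rot: [[0.001, 1.0, 0.001], [1.0, -0.001, 0.0], [0.0, 0.001, -1.0]]
ft_force: [-2.4, -0.6, 3.7]
opening: 0.0433
grasp_force: 62.4
```

Emit:
apply_moves(
  moves=[
    [[0,0,0,0,0,0,-0.35],[0,0,0,0,0,0,-0.35],[0,0,0,0,0,0,-0.35],[0,0,0.05,0,0,0,-0.35],[0,0,0.15,0,0,0,-0.35],[0,0,0.27,0,0,0,-0.35],[0,0,0.35,0,0,0,-1],[0,0,0.35,0,0,0,-1]],
  ],
)

```text
clock: 9.85
tool_pos: [0.6081, 0.0351, 0.1814]
ee_rot: [[0.001, 1.0, 0.011], [1.0, -0.001, 0.0], [0.0, 0.011, -1.0]]
ft_force: [0.2, 0.4, 0.1]
opening: 0.0841
grasp_force: 0.0
```

Emit:
apply_moves(
  moves=[
    [[-0.3975,-0.075,-0.04,0,0,0,-1],[-0.3975,-0.075,-0.04,0,0,0,-1],[-0.3975,-0.075,-0.04,0,0,0,-1],[-0.3975,-0.075,-0.04,0,0,0,-1],[-0.3975,-0.075,-0.04,0,0,0,-1],[-0.3975,-0.075,-0.04,0,0,0,-1],[-0.3975,-0.075,-0.04,0,0,0,-1]],
  ],
)

```text
clock: 10.55
tool_pos: [0.4476, 0.0052, 0.1581]
ee_rot: [[0.0, 1.0, 0.0], [1.0, -0.0, 0.0], [0.0, 0.0, -1.0]]
ft_force: [0.2, -0.1, 0.5]
opening: 0.0852
grasp_force: 0.0
```

```bash
python3 w.py w4 sleeve_a sleeve .449 .005 0
```

```text
10.55 [0.4476 0.0052 0.1581] psi -0.0 q6 -0.06
cam [0.447 0.087 0.285]
[257. 178.] 0.9 [0.449 0.009] [0.4481 0.0074 0.1381 0.0435]
[138.  98.] 0.85 [0.354 0.076] [0.3542 0.075  0.0512 0.0423]
[147.   6.] 0.76 [0.368 0.142] [0.4046 0.1818 0.     1.    ]
[262. 309.] 0.68 [ 0.456 -0.129] [ 0.4518 -0.1265  0.16    0.0387]
```

View pics/w4.png

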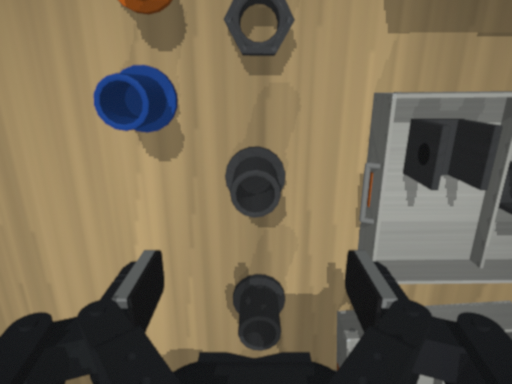

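The grey steel sleeve at (257,178) is the one meant. The blue one at (138,98) is a look-alike, and the second steel sleeve is at (262,309). The clevis stands upright in its bin at (450,150).

Emit:
apply_moves(
  moves=[
    [[0.002,0.006,-0.12,0,0,0,-1],[0.002,0.006,-0.22,0,0,0,-1],[0.002,0.006,-0.29,0,0,0,-1],[0.002,0.006,-0.3075,0,0,0,-1],[0.002,0.006,-0.3075,0,0,0,-1],[0.002,0.006,-0.3075,0,0,0,1],[0.002,0.006,-0.3075,0,0,0,1],[0.002,0.006,-0.3075,0,0,0,1]],
  ],
)

```text
clock: 11.45
tool_pos: [0.4486, 0.0075, 0.0368]
ee_rot: [[0.001, 1.0, 0.003], [1.0, -0.001, -0.0], [-0.0, 0.003, -1.0]]
ft_force: [0.7, 0.6, -0.2]
opening: 0.0439
grasp_force: 0.0
```

Emit:
apply_moves(
  moves=[
    [[0,0,0,0,0,0,1],[0,0,0,0,0,0,1],[0,0,0,0,0,0,1],[0,0,0,0,0,0,1],[0,0,0.03,0,0,0,1],[0,0,0.12,0,0,0,1],[0,0,0.22,0,0,0,1],[0,0,0.3,0,0,0,1]],
  ],
)

```text
clock: 12.25
tool_pos: [0.4474, 0.0075, 0.1576]
ee_rot: [[0.001, 1.0, 0.001], [1.0, -0.001, -0.0], [-0.0, 0.001, -1.0]]
ft_force: [0.8, -0.5, -2.4]
opening: 0.0387
grasp_force: 61.2
```

Emit:
apply_moves(
  moves=[
    [[0.03,-0.06,0,0,0,0.018,1],[0.09,-0.16,0,0,0,0.018,1],[0.15,-0.27,0,0,0,0.018,1],[0.21,-0.38,0,0,0,0.018,1],[0.28,-0.49,0,0,0,0.018,1],[0.33,-0.58,0,0,0,0.018,1],[0.37,-0.64,0,0,0,0.018,1],[0.38,-0.666,0,0,0,0.018,1]],
  ],
)

```text
clock: 13.05
tool_pos: [0.5999, -0.2613, 0.154]
ee_rot: [[-0.054, 0.999, -0.002], [0.999, 0.054, 0.0], [0.0, -0.002, -1.0]]
ft_force: [0.0, 1.3, -3.5]
opening: 0.0388
grasp_force: 61.5
```

Emit:
apply_moves(
  moves=[
    [[0,0,0,0,0,0,1],[0,0,0,0,0,0,1],[0,0,-0.08,0,0,0,1],[0,0,-0.15,0,0,0,1],[0,0,-0.2,0,0,0,1],[0,0,-0.2,0,0,0,1],[0,0,-0.2,0,0,0,1]],
  ],
)

```text
clock: 13.75
tool_pos: [0.5993, -0.2578, 0.0759]
ee_rot: [[-0.057, 0.998, 0.0], [0.998, 0.057, 0.0], [0.0, 0.0, -1.0]]
ft_force: [-0.3, -0.4, -2.6]
opening: 0.0383
grasp_force: 61.5
```

```bash
python3 - <<'E'
from h import *
s=arm.read_state(); print(s["clock"],s["tool_pos"],np.round(s["ee_rot"],3)[:,1],s["q"][5])
save(arm.get_image("wrist"),"w5")
E
```

```text
13.75 [ 0.59932006 -0.25775869  0.07592565] [0.998 0.057 0.   ] -0.5154952091489615
```

View pics/w5.png

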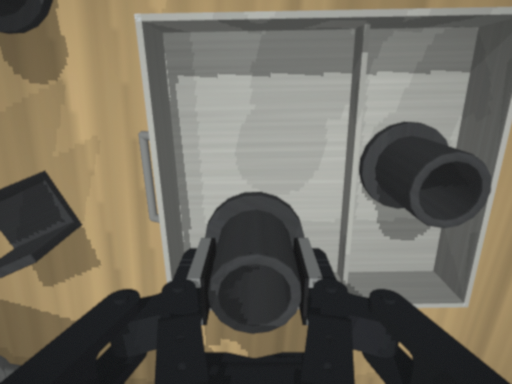

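The sleeve hangs level at (255,260), centred over the lower half of the bay and clear of the walls. Lower and release.

Emit:
apply_moves(
  moves=[
    [[0,0,-0.05,0,0,0,1],[0,0,-0.082,0,0,0,1],[0,0,-0.091,0,0,0,1],[0,0,-0.091,0,0,0,1],[0,0,-0.091,0,0,0,1]],
  ],
)

```text
clock: 14.3
tool_pos: [0.5999, -0.2589, 0.0411]
ee_rot: [[-0.056, 0.998, 0.002], [0.998, 0.056, -0.001], [-0.001, 0.002, -1.0]]
ft_force: [-4.1, 2.1, 6.1]
opening: 0.0385
grasp_force: 62.2
```

Emit:
apply_moves(
  moves=[
    [[0,0,0,0,0,0,-0.35],[0,0,0,0,0,0,-0.35],[0,0,0,0,0,0,-0.35],[0,0,0.05,0,0,0,-0.35],[0,0,0.15,0,0,0,-0.35],[0,0,0.25,0,0,0,-0.35],[0,0,0.3,0,0,0,-1],[0,0,0.3,0,0,0,-1]],
  ],
)

```text
clock: 15.1
tool_pos: [0.6012, -0.2597, 0.1639]
ee_rot: [[-0.056, 0.998, 0.008], [0.998, 0.056, -0.004], [-0.004, 0.007, -1.0]]
ft_force: [-0.2, -0.3, 0.8]
opening: 0.0837
grasp_force: 0.0
```

Emit:
apply_moves(
  moves=[
    [[-0.37,0.332,0,0,0,0,-1],[-0.37,0.332,0,0,0,0,-1],[-0.37,0.332,0,0,0,0,-1],[-0.37,0.332,0,0,0,0,-1],[-0.37,0.332,0,0,0,0,-1],[-0.37,0.332,0,0,0,0,-1],[-0.37,0.332,0,0,0,0,-1]],
  ],
)

```text
clock: 15.8
tool_pos: [0.452, -0.1266, 0.1582]
ee_rot: [[-0.056, 0.998, -0.0], [0.998, 0.056, -0.0], [-0.0, -0.0, -1.0]]
ft_force: [0.6, -0.1, -0.6]
opening: 0.0855
grasp_force: 0.0
```

```bash
python3 w.py w6 sleeve_a sleeve .452 -.1265 0;python3 w.py w7 clevis_a clevis .452 -.1265 .467
```

```text
15.8 [ 0.452  -0.1266  0.1582] psi 0.056 q6 -0.4
cam [ 0.447 -0.045  0.285]
[255. 179.] 0.82 [ 0.453 -0.124] [ 0.4515 -0.1268  0.192   0.0766]
15.9 [ 0.4522 -0.1268  0.1583] psi 0.055 q6 -0.4
cam [ 0.447 -0.045  0.285]
[471.  11.] 0.76 [0.605 0.015] [0.6069 0.0346 1.5852 0.019 ]
[241. 319.] 0.75 [ 0.446 -0.274] [ 0.4465 -0.2669  0.4929  0.0769]
```

Emit:
apply_moves(
  moves=[
    [[0,0,-0.12,0,0,0,-1],[0,0,-0.22,0,0,0,-1],[0,0,-0.29,0,0,0,-1],[0,0,-0.3075,0,0,0,-1],[0,0,-0.3075,0,0,0,-1],[0,0,-0.3075,0,0,0,1],[0,0,-0.3075,0,0,0,1],[0,0,-0.3075,0,0,0,1]],
  ],
)

```text
clock: 16.8
tool_pos: [0.4525, -0.1265, 0.0375]
ee_rot: [[-0.056, 0.998, 0.003], [0.998, 0.056, -0.001], [-0.001, 0.003, -1.0]]
ft_force: [-0.1, -0.6, 0.1]
opening: 0.044
grasp_force: 0.0
```

Emit:
apply_moves(
  moves=[
    [[0,0,0,0,0,0,1],[0,0,0,0,0,0,1],[0,0,0,0,0,0,1],[0,0,0,0,0,0,1],[0,0,0.03,0,0,0,1],[0,0,0.12,0,0,0,1],[0,0,0.22,0,0,0,1],[0,0,0.3,0,0,0,1]],
  ],
)

```text
clock: 17.6
tool_pos: [0.4514, -0.126, 0.1581]
ee_rot: [[-0.056, 0.998, 0.001], [0.998, 0.056, -0.0], [-0.0, 0.001, -1.0]]
ft_force: [1.3, -0.7, -3.0]
opening: 0.0388
grasp_force: 61.3
```

Emit:
apply_moves(
  moves=[
    [[0.04,-0.02,0,0,0,0,1],[0.12,-0.05,0,0,0,0,1],[0.21,-0.09,0,0,0,0,1],[0.3,-0.125,0,0,0,0,1],[0.35,-0.145,0,0,0,0,1],[0.36,-0.15,0,0,0,0,1],[0.36,-0.15,0,0,0,0,1],[0.36,-0.15,-0.07,0,0,0,1]],
  ],
)

```text
clock: 18.4
tool_pos: [0.5969, -0.1865, 0.1327]
ee_rot: [[-0.056, 0.998, 0.008], [0.998, 0.056, -0.003], [-0.003, 0.007, -1.0]]
ft_force: [0.9, 0.0, -2.7]
opening: 0.0391
grasp_force: 62.0
```

Emit:
apply_moves(
  moves=[
    [[0,0,-0.09,0,0,0,1],[0,0,-0.15,0,0,0,1],[0,0,-0.18,0,0,0,1],[0,0,-0.2,0,0,0,1],[0,0,-0.2,0,0,0,1],[0,0,-0.2,0,0,0,1]],
  ],
)

```text
clock: 19.0
tool_pos: [0.5961, -0.1863, 0.0495]
ee_rot: [[-0.056, 0.998, 0.002], [0.998, 0.056, -0.001], [-0.001, 0.002, -1.0]]
ft_force: [0.1, -1.0, -2.6]
opening: 0.039
grasp_force: 61.8
```

Emit:
apply_moves(
  moves=[
    [[0,0,-0.015,0,0,0,1],[0,0,-0.026,0,0,0,1],[0,0,-0.026,0,0,0,1],[0,0,-0.026,0,0,0,1]],
  ],
)

```text
clock: 19.4
tool_pos: [0.5968, -0.1865, 0.0417]
ee_rot: [[-0.056, 0.998, 0.004], [0.998, 0.056, -0.002], [-0.002, 0.004, -1.0]]
ft_force: [-4.8, 1.7, 11.5]
opening: 0.0386
grasp_force: 63.3
```

Emit:
apply_moves(
  moves=[
    [[0,0,0,0,0,0,-0.35],[0,0,0,0,0,0,-0.35],[0,0,0,0,0,0,-0.35],[0,0,0.05,0,0,0,-0.35],[0,0,0.15,0,0,0,-0.35],[0,0,0.25,0,0,0,-0.35],[0,0,0.3,0,0,0,-1],[0,0,0.3,0,0,0,-1]],
  ],
)

```text
clock: 20.2
tool_pos: [0.5972, -0.1867, 0.1621]
ee_rot: [[-0.056, 0.998, 0.007], [0.998, 0.056, -0.003], [-0.003, 0.007, -1.0]]
ft_force: [0.5, -0.6, -0.6]
opening: 0.084
grasp_force: 0.0
```

Emit:
apply_moves(
  moves=[
    [[-0.3725,-0.201,0.01,0,0,-0.365,-1],[-0.3725,-0.201,0.01,0,0,-0.365,-1],[-0.3725,-0.201,0.01,0,0,-0.365,-1],[-0.3725,-0.201,0.01,0,0,-0.365,-1],[-0.3725,-0.201,0.01,0,0,-0.365,-1],[-0.3725,-0.201,0.01,0,0,-0.365,-1],[-0.3725,-0.201,0.01,0,0,-0.365,-1],[-0.3725,-0.201,0.01,0,0,-0.365,-1]],
  ],
)

```text
clock: 21.0
tool_pos: [0.4458, -0.2662, 0.1591]
ee_rot: [[0.89, 0.457, -0.002], [0.457, -0.89, 0.002], [-0.001, -0.003, -1.0]]
ft_force: [-0.1, 0.6, -0.4]
opening: 0.0855
grasp_force: 0.0
```

Emit:
apply_moves(
  moves=[
    [[0,0,0,0,0,0,-1],[0,0,0,0,0,0,-1]],
  ],
)

```text
clock: 21.2
tool_pos: [0.4461, -0.2662, 0.1598]
ee_rot: [[0.886, 0.464, -0.002], [0.464, -0.886, 0.001], [-0.001, -0.002, -1.0]]
ft_force: [-0.0, -0.0, -0.3]
opening: 0.0851
grasp_force: 0.0
```

```bash
python3 w.py w8 clevis_a clevis .447 -.267 .48
```

```text
21.2 [ 0.4461 -0.2662  0.1598] psi -1.088 q6 0.48
cam [ 0.518 -0.228  0.287]
[256. 178.] 0.6 [ 0.449 -0.266] [ 0.4473 -0.2689  0.4892  0.0445]
```

View pics/w8.png

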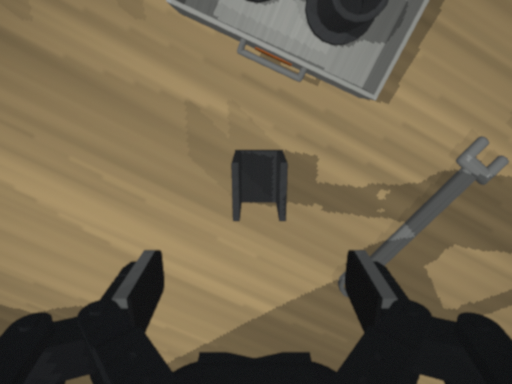

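Ears are left and right of (258,180), in line with the jaws; the wrench end at (345,280) is about 90 mm clear.

Emit:
apply_moves(
  moves=[
    [[0.003,-0.006,-0.12,0,0,0,-1],[0.003,-0.006,-0.22,0,0,0,-1],[0.003,-0.006,-0.3,0,0,0,-1],[0.003,-0.006,-0.325,0,0,0,-1],[0.003,-0.006,-0.325,0,0,0,-1],[0.003,-0.006,-0.325,0,0,0,1],[0.003,-0.006,-0.325,0,0,0,1],[0.003,-0.006,-0.325,0,0,0,1]],
  ],
)

```text
clock: 22.1
tool_pos: [0.4486, -0.2695, 0.0334]
ee_rot: [[0.887, 0.462, 0.003], [0.462, -0.887, -0.002], [0.002, 0.003, -1.0]]
ft_force: [-4.3, 9.3, 4.4]
opening: 0.044
grasp_force: 3.0
```

Emit:
apply_moves(
  moves=[
    [[0,0,0,0,0,0,1],[0,0,0,0,0,0,1],[0,0,0,0,0,0,1],[0,0,0,0,0,0,1],[0,0,0.03,0,0,0,1],[0,0,0.12,0,0,0,1],[0,0,0.22,0,0,0,1],[0,0,0.31,0,0,0,1]],
  ],
)

```text
clock: 22.9
tool_pos: [0.4473, -0.2687, 0.1571]
ee_rot: [[0.887, 0.462, -0.0], [0.462, -0.887, 0.0], [-0.0, -0.0, -1.0]]
ft_force: [1.2, -0.2, -2.4]
opening: 0.0429
grasp_force: 62.1
```

Emit:
apply_moves(
  moves=[
    [[0.03,0.04,0,0,0,0.035,1],[0.08,0.12,0,0,0,0.08,1],[0.15,0.22,0,0,0,0.125,1],[0.22,0.32,0,0,0,0.17,1],[0.28,0.42,0,0,0,0.215,1],[0.34,0.5,0,0,0,0.26,1],[0.38,0.56,0,0,0,0.305,1],[0.397,0.58,0,0,0,0.347,1]],
  ],
)

```text
clock: 23.7
tool_pos: [0.6072, -0.0338, 0.1549]
ee_rot: [[-0.008, 1.0, -0.001], [1.0, 0.008, 0.001], [0.001, -0.001, -1.0]]
ft_force: [0.3, -1.1, -2.3]
opening: 0.0431
grasp_force: 62.2
```

Emit:
apply_moves(
  moves=[
    [[0,0,0,0,0,0,1],[0,0,0,0,0,0,1],[0,0,-0.08,0,0,0,1],[0,0,-0.15,0,0,0,1],[0,0,-0.22,0,0,0,1],[0,0,-0.25,0,0,0,1],[0,0,-0.25,0,0,0,1],[0,0,-0.25,0,0,0,1]],
  ],
)

```text
clock: 24.5
tool_pos: [0.6069, -0.0375, 0.0567]
ee_rot: [[0.002, 1.0, 0.001], [1.0, -0.002, -0.0], [-0.0, 0.001, -1.0]]
ft_force: [0.3, 0.1, -3.1]
opening: 0.0429
grasp_force: 62.1
```

Emit:
apply_moves(
  moves=[
    [[0,0,-0.025,0,0,0,1],[0,0,-0.042,0,0,0,1],[0,0,-0.051,0,0,0,1],[0,0,-0.051,0,0,0,1],[0,0,-0.051,0,0,0,1]],
  ],
)

```text
clock: 25.0
tool_pos: [0.6073, -0.0371, 0.0376]
ee_rot: [[0.001, 1.0, 0.003], [1.0, -0.001, -0.001], [-0.001, 0.003, -1.0]]
ft_force: [-4.4, -0.1, 8.6]
opening: 0.043
grasp_force: 63.4
```

Contact with the floor (force z is up). Release.

Emit:
apply_moves(
  moves=[
    [[0,0,0,0,0,0,-0.35],[0,0,0,0,0,0,-0.35],[0,0,0,0,0,0,-0.35],[0,0,0.05,0,0,0,-0.35],[0,0,0.15,0,0,0,-0.35],[0,0,0.25,0,0,0,-0.35],[0,0,0.32,0,0,0,-1],[0,0,0.32,0,0,0,-1]],
  ],
)

```text
clock: 25.8
tool_pos: [0.6086, -0.0371, 0.1691]
ee_rot: [[0.001, 1.0, 0.01], [1.0, -0.001, -0.001], [-0.001, 0.01, -1.0]]
ft_force: [-0.1, -0.9, 0.1]
opening: 0.0835
grasp_force: 0.0
```

Emit:
apply_moves(
  moves=[
    [[-0.39,0.425,0,0,0,0,-1],[-0.39,0.425,0,0,0,0,-1],[-0.39,0.425,0,0,0,0,-1],[-0.39,0.425,0,0,0,0,-1],[-0.39,0.425,0,0,0,0,-1],[-0.39,0.425,0,0,0,0,-1],[-0.39,0.425,0,0,0,0,-1]],
  ],
)

```text
clock: 26.5
tool_pos: [0.4502, 0.1333, 0.1622]
ee_rot: [[-0.001, 1.0, -0.0], [1.0, 0.001, -0.001], [-0.001, -0.0, -1.0]]
ft_force: [0.1, 0.4, 0.5]
opening: 0.0855
grasp_force: 0.0
```

```bash
python3 w.py w9 nut nut .451 .134 0.1; python3 w.py w9 nut nut .451 .134 .6
```

```text
26.5 [0.4502 0.1333 0.1622] psi 0.001 q6 0.21
cam [0.45  0.215 0.289]
[256. 191.] 0.86 [0.452 0.124] [0.4507 0.1335 0.524  0.3398]
26.6 [0.4509 0.1325 0.1623] psi -0.001 q6 0.21
cam [0.451 0.215 0.289]
[256. 191.] 0.93 [0.452 0.123] [0.4509 0.1334 0.5103 0.3205]
```

View pics/w9.png

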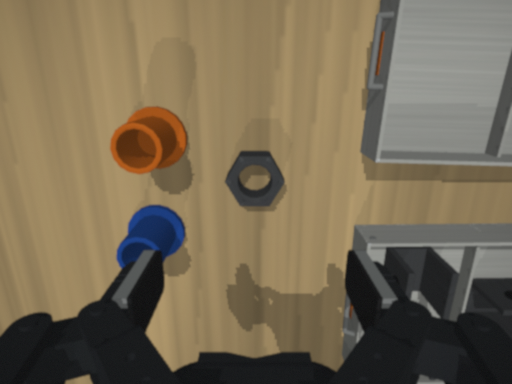

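The nut at (255,180) has two flats facing world ±y (top and bottom in the image). I'll grip those with the jaws along y, which stay clear of orange (150,140) and blue (152,235).

Emit:
apply_moves(
  moves=[
    [[0,0,0,0,0,0.36,-1],[0,0,0,0,0,0.36,-1],[0,0,0,0,0,0.36,-1],[0,0,0,0,0,0.36,-1],[0,0,0,0,0,0.36,-1],[0,0,0,0,0,0.36,-1],[0,0,0,0,0,0.36,-1],[0,0,0,0,0,0.36,-1]],
  ],
)

```text
clock: 27.5
tool_pos: [0.4511, 0.1323, 0.1625]
ee_rot: [[-0.906, 0.423, -0.001], [0.423, 0.906, -0.0], [0.0, -0.0, -1.0]]
ft_force: [0.2, 0.7, 0.9]
opening: 0.0854
grasp_force: 0.0
```

Emit:
apply_moves(
  moves=[
    [[0.001,0.001,-0.1,0,0,0.136,-1],[0.001,0.001,-0.2,0,0,0.136,-1],[0.001,0.001,-0.25,0,0,0.136,-1],[0.001,0.001,-0.25,0,0,0.136,-1],[0.001,0.001,-0.25,0,0,0.136,-1]],
  ],
)

```text
clock: 28.0
tool_pos: [0.4513, 0.133, 0.0632]
ee_rot: [[-1.0, 0.018, -0.0], [0.018, 1.0, -0.0], [0.0, -0.0, -1.0]]
ft_force: [0.3, -0.3, 0.3]
opening: 0.0855
grasp_force: 0.0
```

```bash
python3 w.py w10 nut nut .451 .134 0.5
```

```text
28.0 [0.4513 0.133  0.0632] psi 1.553 q6 -1.34
cam [0.369 0.135 0.19 ]
[254. 236.] 0.8 [0.456 0.133] [0.4495 0.1325 0.5133 0.2434]
```

View pics/w10.png

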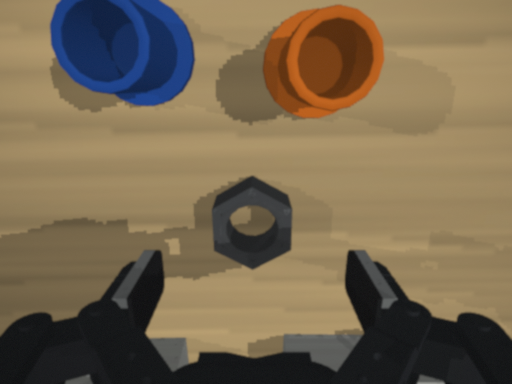

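The nut's flats face the jaws squarely at (252,222). Descend and grip.

Emit:
apply_moves(
  moves=[
    [[-0.002,0,-0.06,0,0,0,-1],[-0.002,0,-0.095,0,0,0,-1],[-0.002,0,-0.108,0,0,0,-1],[-0.002,0,-0.108,0,0,0,-1],[-0.002,0,-0.108,0,0,0,1],[-0.002,0,-0.108,0,0,0,1],[-0.002,0,-0.108,0,0,0,1],[-0.002,0,-0.108,0,0,0,1]],
  ],
)

```text
clock: 28.9
tool_pos: [0.4509, 0.1337, 0.0209]
ee_rot: [[-1.0, 0.013, 0.002], [0.013, 1.0, 0.0], [-0.002, 0.0, -1.0]]
ft_force: [0.6, 0.0, 3.4]
opening: 0.0447
grasp_force: 63.5
```

Emit:
apply_moves(
  moves=[
    [[0,0,0,0,0,0,1],[0,0,0,0,0,0,1],[0,0,0,0,0,0,1],[0,0,0,0,0,0,1],[0,0,0.03,0,0,0,1],[0,0,0.12,0,0,0,1],[0,0,0.22,0,0,0,1],[0,0,0.3,0,0,0,1]],
  ],
)

```text
clock: 29.7
tool_pos: [0.4498, 0.1335, 0.1419]
ee_rot: [[-1.0, 0.013, 0.0], [0.013, 1.0, 0.0], [-0.0, 0.0, -1.0]]
ft_force: [0.4, -0.1, -2.2]
opening: 0.0443
grasp_force: 62.8
```

Emit:
apply_moves(
  moves=[
    [[0.04,0.03,0,0,0,0,1],[0.12,0.08,0,0,0,0,1],[0.21,0.14,0,0,0,0,1],[0.3,0.2,0,0,0,0,1],[0.37,0.245,0,0,0,0,1],[0.393,0.259,0,0,0,0,1],[0.393,0.259,0,0,0,0,1],[0.393,0.259,-0.05,0,0,0,1]],
  ],
)

```text
clock: 30.5
tool_pos: [0.6083, 0.2375, 0.1227]
ee_rot: [[-1.0, 0.013, 0.004], [0.013, 1.0, 0.001], [-0.004, 0.001, -1.0]]
ft_force: [-0.5, -0.1, -0.4]
opening: 0.0448
grasp_force: 62.8
```

Emit:
apply_moves(
  moves=[
    [[0,0,-0.09,0,0,0,1],[0,0,-0.15,0,0,0,1],[0,0,-0.2,0,0,0,1],[0,0,-0.22,0,0,0,1],[0,0,-0.22,0,0,0,1],[0,0,-0.22,0,0,0,1]],
  ],
)

```text
clock: 31.1
tool_pos: [0.6076, 0.2371, 0.0332]
ee_rot: [[-1.0, 0.013, 0.001], [0.013, 1.0, 0.0], [-0.001, 0.0, -1.0]]
ft_force: [0.3, 0.5, -1.2]
opening: 0.0448
grasp_force: 62.7
```

Emit:
apply_moves(
  moves=[
    [[0,0,-0.012,0,0,0,1],[0,0,-0.021,0,0,0,1],[0,0,-0.021,0,0,0,1],[0,0,-0.021,0,0,0,1]],
  ],
)

```text
clock: 31.5
tool_pos: [0.6081, 0.2374, 0.025]
ee_rot: [[-1.0, 0.013, 0.003], [0.013, 1.0, 0.001], [-0.003, 0.001, -1.0]]
ft_force: [-0.3, -1.0, 5.0]
opening: 0.0445
grasp_force: 63.6
```

Emit:
apply_moves(
  moves=[
    [[0,0,0,0,0,0,-0.5],[0,0,0,0,0,0,-0.5],[0,0,0,0,0,0,-0.5],[0,0,0.05,0,0,0,-0.5],[0,0,0.15,0,0,0,-0.5],[0,0,0.27,0,0,0,-0.5],[0,0,0.38,0,0,0,-1],[0,0,0.48,0,0,0,-1]],
  ],
)

```text
clock: 32.3
tool_pos: [0.6072, 0.2371, 0.2176]
ee_rot: [[-1.0, 0.013, 0.001], [0.013, 1.0, 0.0], [-0.001, 0.0, -1.0]]
ft_force: [0.3, 0.8, -0.5]
opening: 0.085
grasp_force: 0.0
```

Emit:
apply_moves(
  moves=[
    [[-0.5,0.3,0.1,0,0,0,-1],[-0.5,0.3,0.1,0,0,0,-1],[-0.5,0.3,0.1,0,0,0,-1],[-0.5,0.3,0.1,0,0,0,-1],[-0.5,0.3,0.1,0,0,0,-1],[-0.5,0.3,0.1,0,0,0,-1],[-0.5,0.3,0.1,0,0,0,-1],[-0.5,0.3,0.1,0,0,0,-1]],
  ],
)

```text
clock: 33.1
tool_pos: [0.4079, 0.3566, 0.2546]
ee_rot: [[-1.0, 0.014, -0.0], [0.014, 1.0, -0.001], [0.0, -0.001, -1.0]]
ft_force: [-0.5, -0.8, 0.2]
opening: 0.0857
grasp_force: 0.0
```

```bash
cat > f2.py <<'E'
from fit import *
p=arm.get_image("scene"); save(p,"end",(100,90,400,315),2.6); T=arm.get_image("top")
for n,k,ys in(("sleeve_a","sleeve",(0,)),("clevis_a","clevis",(0,1.57)),("nut","nut",(.5,)),("oil_can","can",(0,)),):
  for q in(p,T):
    print(n,[np.round(fit([(q,d["region"])],k,ray(q,d["xy"],.02)[:2],ys,0 if k=="can" else .004),3).tolist() for d in arm.trace(q,n)])
E
python3 f2.py
```

```text
sleeve_a [[0.353, 0.074, -0.068, 0.191], [0.363, 0.168, 0.057, 0.173], [0.598, -0.264, -0.035, 0.094], [0.593, -0.198, 0.066, 0.319]]
sleeve_a [[0.597, -0.185, -0.133, 0.117], [0.363, 0.169, 0.21, 0.109], [0.354, 0.077, -0.019, 0.093]]
clevis_a [[0.603, 0.029, 1.586, 0.137], [0.605, -0.041, 1.573, 0.115]]
clevis_a [[0.607, -0.036, 1.566, 0.037], [0.415, -0.411, 2.276, 0.972], [0.607, 0.036, 1.585, 0.103]]
nut [[0.605, 0.236, 0.433, 0.176]]
nut [[0.608, 0.242, 0.624, 2.77]]
oil_can [[0.475, 0.399, 0.075, 0.09]]
oil_can [[0.48, 0.399, 0.203, 0.123]]
```

View pics/end.png

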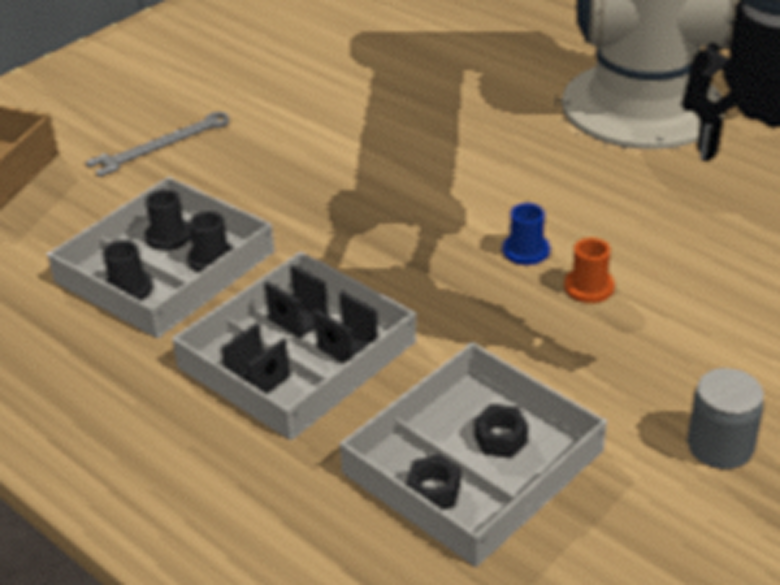

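All five parts stand upright in the right bays: sleeves (165,218) and (208,240), clevises (295,300) and (345,325), nut (500,430). The can and wrench are where they were.

```bash
python3 -c "
from station import arm
print(arm.close_job())"
```

```text
the job is handed in; nothing more can be done
None
```

I sorted all five parts upright into the bays of their kind and handed the job in at about 33 s of the 128 s. The final pictures show the oil can, the wrench and the blue and orange look-alikes undisturbed, but the hand-in call returned no verdict.

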